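# Lock a clevis pin with a hairpin spring clip

### The job

Push the headed pin of the clevis stand fully home through its fork, then take the hairpin spring clip out of its wooden rack and push it straight down over the neck of the pin's far end until it snaps past the bulge of its prongs and sits fully home, upright and released. The height of the fork is set by hand and is not known exactly, so go by feel: press no harder than the snap needs (it gives at about 7 N; never press with more than 40 N), and leave the things around it where they are.

Things in the scene. Friction and masses are not known exactly. Their poses are not given: they have to be found in the camera images.
- stand: Clevis stand, fixed: grey base 64 x 70 x 12 mm, stem, dark steel fork with a horizontal pin 15 mm across. Origin: centre of underside, z up; pin axis parallel to its y at x = 0. The axis is 68 to 92 mm above the origin: set by hand, rigid, NOT REPORTED. Lugs 28 mm wide, outer faces at y = -18 and +18, tops 14 mm above the axis; a link sticks out along -x to 77 mm, 11 mm up and down of the axis.
- head_home (a point): Fixed point on the stand, at y = +24 mm and the nominal axis height 80 mm (true axis up to 12 mm higher or lower): where the middle of the outer face of the pin's disc head (26 mm across, 6 mm thick, on the stand's +y side) is once the pin is home.
- neck_home (a point): Fixed point on the stand, at y = -29.5 mm and the nominal axis height 80 mm (true axis up to 12 mm higher or lower): where the middle of the pin's neck is once the pin is home. The neck is a groove 9 mm long and 12 mm across; the pin's tip is then at y = -42 mm. x, y, z as the stand's.
- pin (a joint): How far the pin stands out from home along the stand's +y, in m (0 = fully home, head against the lug; 0.014 to 0.024 at the start, the neck then inside the fork). It slides against about 3 N of friction to a hard stop.
- clip: Loose hairpin spring clip, about 0.04 kg: plastic tab on two springy wire prongs (wire 4.4 mm) in its x-z plane, prongs down in the rack. Origin: middle of the seat, where the pin's axis lies once home; z up to the tab. Crown 6 mm above the origin, prong tips 21 mm below. Seat 12.6 mm wide; bulges 5.5 mm below the origin leave 7 mm between the prongs, which flare to 17 mm at the tips.
- tab (a point): Middle of the clip's grey tab, 31 mm above the clip's origin; the tab is 24 mm along the clip's x, 12 mm along its y, 30 mm high.
- bulge (a point): Point midway between the two bulges, 5.5 mm below the clip's origin. Pushed down over the neck (clip y along stand y, either way round), the prongs meet it with this point 7 mm above the pin's axis; the push grows to about 7 N (5 to 10), turns into a pull of 5 to 12 N as the bulges pass, then rises steeply (over 10 N per mm) as the crown meets the neck: home. The clip then holds by itself.
- rack: Wooden rack, fixed, 60 x 46 x 26 mm, with a slot along its x (34 mm long, 6 mm wide, 16 mm deep) in which the clip stands upright, its origin 31 mm above the worktop and its x along the rack's x. Origin: centre of the underside. Beware: the raised arm of the bag sealer behind, between rack and stand, ends at about x = 0.51, y = -0.125 in the room, 0.2 m high.
- tape_roll: Roll of beige tape lying flat, about 100 mm across, 25 mm high; bystander. Origin: centre of the underside.
- case: Blue transparent compartment case, 94 x 118 x 31 mm; bystander. Origin: centre of the underside.
- binder_clip: Small black binder clip, about 25 mm; bystander. Origin: centre of the underside.
- small_tape: Small roll of black tape lying flat, about 53 mm across, 19 mm high; bystander. Origin: centre of the underside.
Things that resemble listed ones, but are neither listed nor needed, are in the scene too. What is shaped like the clip but green is not meant.

How it is judged:
By the outcome, as a careful person would: the job done as asked, in the order asked, and still so for the second after the job is handed in, with the robot touching nothing.
It also fails if it takes over 72 s, if anything falls off the work surface, if the arm or the gripper's body presses on something with over 40 N, if the wrist force passes 120 N, or if a joint passes its speed limit or range.

### The arm

A 6-joint arm with a two-finger parallel gripper is mounted at the origin on a cart in front of the work surface, level with it; the furniture and walls round the work are solid. World frame = base frame: x ahead of the robot, y to its left, z up, the work surface at z = 0. Lengths are in m, angles in rad, forces in N, time in s.
With the tool pointing down it reaches from about 0.375 to 0.975 m from the base axis. Payload 3.8 kg.
Tool frame: the origin (TCP) lies midway between the tips of the shut fingers; the grasp point (between the pads) lies 19 mm behind it; z points along the fingers, y is the line along which they close (so a half turn about z gives the same grasp; the last joint's range is limited). The gripper opens to 88 mm and grips with 3 to 60 N. Pads are 18 mm wide; open, the fingers measure 123 mm over their backs; the gripper's body (75 mm by 187 mm) begins 45 mm behind the grasp point.
Start: joints at [-1.204, 0.264, 1.604, -0, 1.274, -0.037], TCP at [0.265, -0.621, 0.207] pointing down, gripper open.
Joint ranges: [-2.63, 2.63], [-0.94, 2.18], [0.31, 2.57], [-1.31, 4.45], [0, 2.66], [-2.55, 2.55]. Speed limits (rad/s): [2.57, 2.57, 3.14, 3.14, 3.14, 3.14].

### API

Orientations are given as a rotation vector (axis times angle).
In Python, from cell import manip, inverse_kinematics, cams, order gives the robot as it stands. Calls block until the motion is done:
- manip.move_pose(position, orientation): joint-space move of the TCP to a pose.
- manip.move_linear(position, rate=0.15, rot=None): straight line of the TCP; rot=None keeps the orientation; rate is the mean speed in m/s.
- manip.set_joints(angles): joint-space move.
- manip.set_gripper(opening, force=None): finger opening in m; force is the grip in N (None keeps the last); returns when the fingers have stopped.
- manip.dwell(seconds).
- inverse_kinematics(position, orientation): joint angles nearest the present ones, or None.
- manip.state(): the state.
- cams.capture(name): name is "side" or "top"; returns a dict with "image" (400x640x3 uint8, blue, green, red), "z_map" (400x640 float32, m along the optical axis (not along the pixel's ray), 0 where there is no reading), "intrinsics" (3x3 intrinsics, pixels), "k1" (the pictures are not rectified: a ray, as slopes to the right and down, at radius r is drawn at 1 + k1 r^2 times it, then the intrinsics apply), "position" and "orientation" of the camera in the world. Camera axes: x right, y down, z forward; pixel columns grow to the right and rows downward; lengths in m; the calibration is good to about 2 mm. A picture is of the moment at which its call begins.
A pose or a line that the arm cannot do raises manip.IKError and nothing moves.
- order.close_job(): hands the job in; it is judged then, once.
The state is a dict: "clock": time; "joint_pos": joint angles; "joint_velocities": joint speeds; "tau": joint torques, N m; "tool_pos": TCP position; "tcp_rot": TCP orientation; "contact_force": force on the tool from outside, world axes, zero at the start; "moment": the same for the moment, N m; "gripper_width": finger opening in m; "grasp_force": force on a finger pad.
Only numpy, scipy, OpenCV 4.12 (cv2) and the standard library are available. Lean on these libraries where they do the work, as an engineer would, in place of code of your own. Each camera call takes 0.05 s, during which the arm holds its last target. There are 200 camera calls.

## Working session

There is one attempt and no reset: what is moved stays moved. The work goes in short steps, each a Python script; the robot and the scene stay as the last script left them, time stands still between calls to the robot, and variables do not carry over. Pictures are saved under pics/ and viewed, at most 10 in all, crops included, and the job is handed in when it is done.

```bash
ls; mkdir -p pics; python3 - <<'E'
from cell import manip,cams
import cv2,numpy as np
for n in("side","top"):
    c=cams.capture(n); cv2.imwrite(f"pics/{n}0.png",c["image"]); np.savez(f"{n}0.npz",**c)
    print(n,c["intrinsics"].tolist(),c["k1"],c["position"],c["orientation"],(c["z_map"]>0).mean())
print(manip.state())
E
```

```text
pics
side [[445.37449252972095, 0.0, 325.4746794729587], [0.0, 445.37449252972095, 199.18181226880404], [0.0, 0.0, 1.0]] -0.010981830273778385 [-0.41018133 -0.01942634  0.50292355] [-1.4758469   1.55957005 -1.01925917] 0.99592578125
top [[454.2823512317895, 0.0, 317.82609787711067], [0.0, 454.2823512317895, 194.26005884094553], [0.0, 0.0, 1.0]] 0.011082556511112009 [ 0.40561825 -0.09839777  1.22322024] [-2.15451142  2.18858262 -0.1065598 ] 0.99611328125
{'clock': 0.1, 'joint_pos': array([-1.20393161e+00,  2.64685701e-01,  1.60523336e+00, -2.22368030e-07,
        1.27372410e+00, -3.68920978e-02]), 'joint_velocities': array([-0.00032821, -0.0020814 , -0.00402674,  0.00117707, -0.00128899,
       -0.00148523]), 'tau': array([-4.29288775e-05, -5.03620756e+01, -3.58070397e+01,  7.30351056e-02,
        2.33193103e-02, -5.87177215e-05]), 'tool_pos': array([ 0.26493738, -0.62005425,  0.20540948]), 'tcp_rot': array([-3.07581053e+00, -6.29515103e-01,  5.28990722e-04]), 'contact_force': array([-0.07040536, -0.35729779,  0.08994448]), 'moment': array([-0.01286099, -0.03325922,  0.01851042]), 'grasp_force': 0.0, 'gripper_width': 0.08800530430230769}
```

View pics/side0.png

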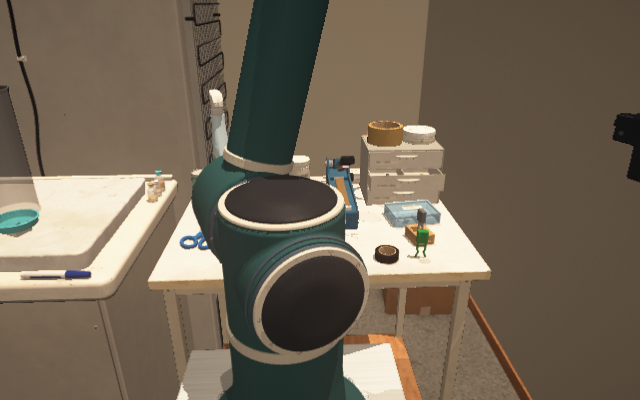

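View pics/top0.png

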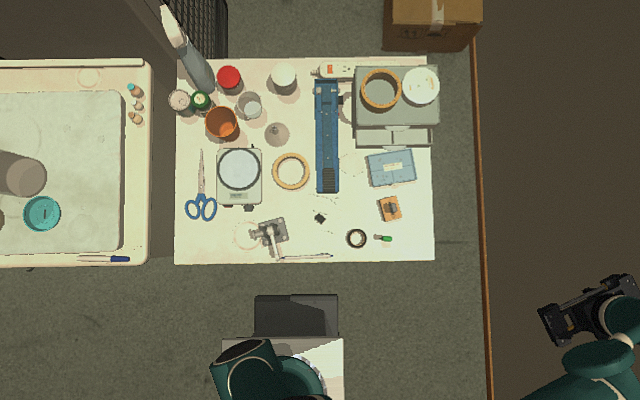

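The top view shows the stand at about (268,232), the rack with the clip at (389,208), the green decoy at (383,238), the small tape at (357,238), the binder clip at (320,218) and the sealer at (327,140). The arm hides the stand from the side camera. Next I'll zoom in.

```bash
cat > h.py <<'E'
import numpy as np,cv2
from scipy.spatial.transform import Rotation as R
def ray(c,u,v):
    K=c["intrinsics"]; d=np.array([(u-K[0,2])/K[0,0],(v-K[1,2])/K[1,1]]); s=d.copy()
    for _ in range(10): s=d/(1+c["k1"]*(s@s))
    return R.from_rotvec(c["orientation"]).apply([s[0],s[1],1.])
def plane(c,u,v,z):
    d=ray(c,u,v); p=c["position"]; return p+d*(z-p[2])/d[2]
def cloud(c,u0,u1,v0,v1):
    out=[]
    for v in range(v0,v1):
        for u in range(u0,u1):
            z=c["z_map"][v,u]
            if z>0: out.append(np.r_[c["position"]+ray(c,u,v)*z,u,v])
    return np.array(out)
def proj(c,p):
    q=R.from_rotvec(c["orientation"]).inv().apply(np.asarray(p)-c["position"]); s=q[:2]/q[2]
    s=s*(1+c["k1"]*(s@s)); K=c["intrinsics"]; return np.array([K[0,0]*s[0]+K[0,2],K[1,1]*s[1]+K[1,2]])
E
python3 - <<'E'
from h import *
t=dict(np.load("top0.npz"));s=dict(np.load("side0.npz"))
a=cv2.resize(t["image"][205:265,230:300],None,fx=6,fy=6,interpolation=cv2.INTER_CUBIC)
b=cv2.resize(t["image"][190:250,365:415],None,fx=6,fy=6,interpolation=cv2.INTER_CUBIC)
cv2.imwrite("pics/z1.png",np.hstack([a,b]))
for n,(u0,u1,v0,v1) in dict(stand=(245,300,210,260),rack=(375,405,192,225)).items():
    P=cloud(t,u0,u1,v0,v1); print(n)
    for lo,hi in((.008,.016),(.02,.03),(.04,.062),(.062,.12)):
        q=P[(P[:,2]>lo)&(P[:,2]<hi)]
        if len(q): print(lo,hi,len(q),q.mean(0).round(4),q.min(0).round(4),q.max(0).round(4))
E
```

```text
stand
0.008 0.016 362 [4.241000e-01 1.370000e-02 1.190000e-02 2.756547e+02 2.324365e+02] [ 3.535e-01 -4.760e-02  8.000e-03  2.580e+02  2.170e+02] [4.649e-01 6.100e-02 1.600e-02 2.990e+02 2.590e+02]
0.02 0.03 13 [4.548000e-01 5.400000e-02 2.520000e-02 2.598462e+02 2.209231e+02] [4.119e-01 1.190e-02 2.200e-02 2.450e+02 2.110e+02] [4.815e-01 9.300e-02 2.780e-02 2.760e+02 2.370e+02]
0.04 0.062 16 [4.418e-01 3.630e-02 5.100e-02 2.655e+02 2.255e+02] [4.12e-01 1.40e-03 4.09e-02 2.45e+02 2.10e+02] [4.831e-01 9.050e-02 5.950e-02 2.790e+02 2.370e+02]
0.062 0.12 349 [4.121000e-01 2.510000e-02 8.640000e-02 2.683438e+02 2.369140e+02] [ 3.57e-01 -8.00e-04  6.28e-02  2.52e+02  2.24e+02] [4.446e-01 6.560e-02 9.620e-02 2.790e+02 2.590e+02]
rack
0.008 0.016 14 [ 4.803000e-01 -2.798000e-01  1.170000e-02  3.854286e+02  2.095714e+02] [ 4.500e-01 -2.946e-01  8.400e-03  3.790e+02  2.020e+02] [ 5.001e-01 -2.632e-01  1.520e-02  3.910e+02  2.210e+02]
0.02 0.03 307 [ 4.825000e-01 -2.883000e-01  2.530000e-02  3.894007e+02  2.083681e+02] [ 4.495e-01 -3.181e-01  2.010e-02  3.790e+02  1.960e+02] [ 5.154e-01 -2.618e-01  2.980e-02  4.010e+02  2.210e+02]
0.04 0.062 8 [ 4.8090e-01 -2.8590e-01  5.4300e-02  3.9025e+02  2.0825e+02] [ 4.708e-01 -2.944e-01  4.890e-02  3.890e+02  2.040e+02] [ 4.921e-01 -2.818e-01  6.130e-02  3.940e+02  2.120e+02]
0.062 0.12 54 [ 4.817000e-01 -2.895000e-01  7.510000e-02  3.929444e+02  2.073333e+02] [ 4.701e-01 -2.977e-01  6.540e-02  3.900e+02  2.030e+02] [ 4.929e-01 -2.825e-01  8.290e-02  3.960e+02  2.120e+02]
```

View pics/z1.png

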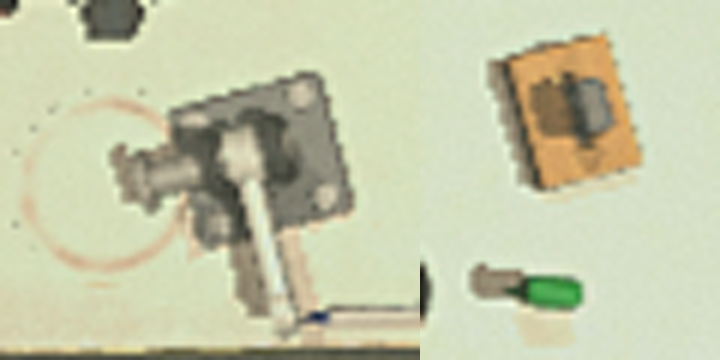

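The zoom shows the stand's link running down and slightly right in the picture (stand −x), with the head on the left (+y, about u=250, v=234). That puts stand yaw near +13°. The rack and clip have a similar yaw, and the tab's long side is along the rack's x. A pen lies by the end of the link. I'll fit the base and rack rectangles from depth.

```bash
python3 - <<'E'
from h import *
t=dict(np.load("top0.npz"))
def fit(u0,u1,v0,v1,lo,hi,zt):
    P=cloud(t,u0,u1,v0,v1); m=np.zeros((400,640),np.uint8)
    q=P[(P[:,2]>lo)&(P[:,2]<hi)]; m[q[:,4].astype(int),q[:,3].astype(int)]=1
    n,l,st,c=cv2.connectedComponentsWithStats(m,connectivity=4); k=1+st[1:,4].argmax()
    vs,us=np.nonzero(l==k)
    w=np.array([plane(t,u+du,v+dv,zt)[:2] for u,v in zip(us,vs) for du in(-.5,.5) for dv in(-.5,.5)])
    r=cv2.minAreaRect((w*1000).astype(np.float32)); print(r)
fit(250,300,210,262,.008,.0165,.012)
fit(372,408,190,226,.019,.032,.026)
P=cloud(t,245,300,210,260)
q=P[(P[:,2]>.07)]
for p in q[::1]:
    pass
m=np.zeros((50,55),int)
for p in P: m[int(p[4])-210,int(p[3])-245]=round(p[2]*1000)
print("u 248..282");
for v in range(12,40): print(v+210,m[v,3:38].tolist())
P=cloud(t,386,400,200,216); q=P[P[:,2]>.06]; print(np.median(q,0), np.percentile(q[:,2],[50,80,95]))
w=np.array([plane(t,a[3]+du,a[4]+dv,.077)[:2] for a in P[P[:,2]>.07] for du in(-.5,.5) for dv in(-.5,.5)]); print(cv2.minAreaRect((w*1000).astype(np.float32)))
E
```

```text
((427.3646545410156, 21.20849609375), (66.90314483642578, 72.54544067382812), 14.059656143188477)
((482.6920166015625, -289.6574401855469), (62.79920959472656, 49.91501998901367), 14.367101669311523)
u 248..282
222 [1, -1, 1, -1, 1, -1, 2, 1, -1, -7, 0, 4, -3, 13, 5, 15, 9, 12, 10, 18, 13, 12, 14, 11, 10, 12, 10, 11, 15, 13, 14, 16, 14, 15, 8]
223 [-2, 4, -2, -3, -3, 0, 4, 1, -1, 5, 9, 15, 13, 16, 14, 9, 11, 11, 14, 13, 11, 12, 14, 16, 12, 9, 10, 9, 17, 9, 7, 13, 12, 13, 13]
224 [-2, 0, -2, 3, -2, -2, -1, 0, 4, -2, 8, 12, 18, 16, 15, 12, 14, 15, 11, 13, 7, 12, 10, 9, 13, 13, 78, 79, 65, 10, 10, 10, 13, 14, 7]
225 [2, -4, -6, -2, 0, 1, -2, 3, 0, 1, 7, 7, 13, 16, 20, 16, 10, 12, 15, 12, 11, 13, 11, 27, 25, 88, 85, 89, 82, 12, 17, 11, 7, 11, 14]
226 [-1, 1, 1, 4, -1, -6, 3, 0, 5, 1, 12, 12, 12, 18, 16, 14, 10, 16, 12, 11, 78, 84, 84, 85, 56, 89, 94, 92, 86, 54, 9, 10, 10, 11, 12]
227 [6, 0, 0, 3, -3, 1, -2, -1, -4, 4, 2, 9, 14, 16, 17, 83, 82, 75, 81, 88, 87, 88, 88, 89, 76, 93, 90, 94, 90, 84, 11, 12, 11, 12, 13]
228 [0, 4, -3, -2, 1, 1, 3, -2, 3, 4, 2, 14, 16, 12, 87, 83, 90, 83, 59, 
[... 2413 characters left out ...]
 0, 1, -2, -1, -4, -1, -1, -4, 3, -3, -2, 0, 2, 2, -1, -2, 84, 84, 88, 85, 85, -6, -2, 1, 4, -2, 0]
247 [-4, -2, 0, 0, -2, -1, -2, -2, 3, 0, -2, 0, 1, 0, 0, 0, -3, 3, 0, 5, 3, -2, 0, -2, 82, 84, 89, 89, 82, -3, -1, 0, 1, 0, 5]
248 [0, 0, -3, 2, 1, -3, 0, -1, -4, 1, -4, 1, 1, 0, 1, -2, -4, -3, 0, -1, 2, -2, 3, 2, 3, 87, 88, 88, 88, 1, 3, 0, 2, 4, 2]
249 [-5, -3, 0, 0, -1, 0, 2, 5, -2, -1, 5, 0, 0, -2, -2, -1, -5, -2, 0, 2, -2, -2, 2, 5, 0, 82, 88, 82, 85, -1, -1, -3, -2, -1, 2]
[ 4.82554867e-01 -2.89442806e-01  7.55782198e-02  3.93000000e+02
  2.07000000e+02] [0.07557822 0.07760379 0.07915236]
((481.8328857421875, -289.4483337402344), (26.2846622467041, 16.60822868347168), 12.184981346130371)
```

```bash
cat >> h.py <<'E'
YAW=np.radians(14.1); S0=np.array([.4274,.0212])
def stand(x,y,z): c,s=np.cos(YAW),np.sin(YAW); return np.array([S0[0]+c*x-s*y,S0[1]+s*x+c*y,z])
def down(a):  # tool y at world yaw a (rad), z down
    y=np.array([np.cos(a),np.sin(a),0]); z=np.array([0,0,-1.]); return R.from_matrix(np.c_[np.cross(y,z),y,z]).as_rotvec()
E
python3 - <<'E'
from h import *
from cell import manip,inverse_kinematics as ik
s=manip.state
for nm,p in(("push",stand(0,.085,.07)),("rack",np.array([.4825,-.2894,.055])),("neck",stand(0,-.0295,.1))):
    for d in(0,90,180,270):
        for z in (p[2],.3):
            j=ik([p[0],p[1],z],down(YAW+np.radians(d))); print(nm,d,round(z,2),None if j is None else np.round(j,2))
manip.set_gripper(0.0,20)
r=s()["tcp_rot"]
manip.move_linear([.16,-.40,.3],rate=.2); print(s()["clock"],s()["tool_pos"],s()["joint_pos"].round(2))
E
```

```text
push 0 0.07 [ 0.19 -0.1   2.26 -0.    0.97 -0.06]
push 0 0.3 [ 0.19 -0.28  1.98 -0.    1.45 -0.06]
push 90 0.07 [ 0.19 -0.1   2.26 -0.    0.97 -1.63]
push 90 0.3 [ 0.19 -0.28  1.98 -0.    1.45 -1.63]
push 180 0.07 None
push 180 0.3 None
push 270 0.07 [ 0.19 -0.1   2.26  0.    0.97  1.51]
push 270 0.3 [ 0.19 -0.28  1.98  0.    1.45  1.51]
rack 0 0.06 [-0.58  0.2   1.99 -0.    0.96 -0.83]
rack 0 0.3 [-0.58  0.01  1.72 -0.    1.41 -0.83]
rack 90 0.06 [-0.58  0.2   1.99  0.    0.96 -2.4 ]
rack 90 0.3 [-0.58  0.01  1.72  0.    1.41 -2.4 ]
rack 180 0.06 [-0.58  0.2   1.99 -0.    0.96  2.31]
rack 180 0.3 [-0.58  0.01  1.72 -0.    1.41  2.31]
rack 270 0.06 [-0.58  0.2   1.99  0.    0.96  0.74]
rack 270 0.3 [-0.58  0.01  1.72  0.    1.41  0.74]
neck 0 0.1 [-0.07 -0.1   2.21 -0.    1.04 -0.32]
neck 0 0.3 [-0.07 -0.25  1.95 -0.    1.44 -0.32]
neck 90 0.1 [-0.07 -0.1   2.21  0.    1.04 -1.89]
neck 90 0.3 [-0.07 -0.25  1.95  0.    1.44 -1.89]
neck 180 0.1 None
neck 180 0.3 None
neck 270 0.1 [-0.07 -0.1   2.21  0.    1.04  1.25]
neck 270 0.3 [-0.07 -0.25  1.95  0.    1.44  1.25]
2.8583 [ 0.16013391 -0.400283    0.2995674 ] [-1.25 -0.26  1.96  0.    1.44 -0.08]
```

```bash
python3 - <<'E'
from h import *
from cell import manip
s=manip.state; n=np.array([-np.sin(YAW),np.cos(YAW),0])
manip.move_pose(stand(0,.080,.25),down(YAW)); 
manip.move_linear(stand(0,.080,.068),rate=.12); manip.dwell(.2)
f0=s()["contact_force"]; print(s()["clock"],s()["tool_pos"],f0)
y=.080; log=[]
while y>.024:
    y-= .003 if y>.062 else (.002 if y>.038 else .0005)
    manip.move_linear(stand(0,y,.068),rate=.03)
    st=s(); f=(st["contact_force"]-f0)@n; ya=(st["tool_pos"]-stand(0,0,.068))@n
    log.append((round(y*1e3,1),round(ya*1e3,2),round(f,2)))
    if f>10: break
print(log,s()["clock"],(s()["contact_force"]-f0).round(2))
E
```

```text
6.7417 [0.40836971 0.09887229 0.06852518] [-0.16443122  1.09130612  0.28968535]
[(77.0, np.float64(76.83), np.float64(-1.16)), (74.0, np.float64(73.83), np.float64(-1.44)), (71.0, np.float64(70.84), np.float64(-2.09)), (68.0, np.float64(67.88), np.float64(-1.89)), (65.0, np.float64(64.83), np.float64(-2.33)), (62.0, np.float64(61.87), np.float64(-0.65)), (60.0, np.float64(59.92), np.float64(-0.95)), (58.0, np.float64(57.9), np.float64(-1.05)), (56.0, np.float64(55.92), np.float64(-0.66)), (54.0, np.float64(53.9), np.float64(-0.29)), (52.0, np.float64(51.9), np.float64(-1.35)), (50.0, np.float64(49.9), np.float64(-0.53)), (48.0, np.float64(47.91), np.float64(-1.36)), (46.0, np.float64(45.92), np.float64(-1.36)), (44.0, np.float64(43.9), np.float64(-0.53)), (42.0, np.float64(41.9), np.float64(-0.67)), (40.0, np.float64(39.9), np.float64(-0.7)), (38.0, np.float64(37.91), np.float64(-1.16)), (37.5, np.float64(37.5), np.float64(-0.78)), (37.0, np.float64(36.99), np.float64(-0.88)), (36.5, np.float64(36.49), np.float64(-0.54)), (36.0, np.float64(35.96), np.float64(-0.52)), (35.5, np.float6
[... 408 characters left out ...]
t64(30.98), np.float64(-1.93)), (30.5, np.float64(30.49), np.float64(-1.45)), (30.0, np.float64(29.99), np.float64(-2.47)), (29.5, np.float64(29.47), np.float64(-1.31)), (29.0, np.float64(28.97), np.float64(-1.09)), (28.5, np.float64(28.5), np.float64(-0.61)), (28.0, np.float64(27.98), np.float64(-1.19)), (27.5, np.float64(27.47), np.float64(-0.33)), (27.0, np.float64(26.97), np.float64(-1.2)), (26.5, np.float64(26.46), np.float64(-0.33)), (26.0, np.float64(25.97), np.float64(-0.98)), (25.5, np.float64(25.46), np.float64(-1.2)), (25.0, np.float64(24.98), np.float64(-2.29)), (24.5, np.float64(24.48), np.float64(-1.12)), (24.0, np.float64(23.97), np.float64(-1.32))] 18.2417 [ 0.11 -1.34 -0.42]
```

There was no contact where it was expected, so I'll look.

```bash
python3 - <<'E'
from h import *
from cell import cams,manip
t=cams.capture("top"); np.savez("top1.npz",**t); s=cams.capture("side")
a=cv2.resize(t["image"][205:265,230:300],None,fx=6,fy=6,interpolation=cv2.INTER_CUBIC)
b=cv2.resize(s["image"][200:290,330:390],(240,360),interpolation=cv2.INTER_CUBIC)
cv2.imwrite("pics/z2.png",np.hstack([a,b])); 
st=manip.state(); print(proj(t,st["tool_pos"]),proj(s,st["tool_pos"]),st["gripper_width"],st["contact_force"],st["tau"].round(2),st["grasp_force"])
E
```

```text
[261.46130442 233.30798736] [271.17397337 229.04908085] 0.00045520094403613107 [ 0.41624149 -0.87799961  0.49843917] [-1.000e-02 -2.612e+01 -3.076e+01  6.000e-02  3.000e-02 -0.000e+00] 0.0
```

View pics/z2.png

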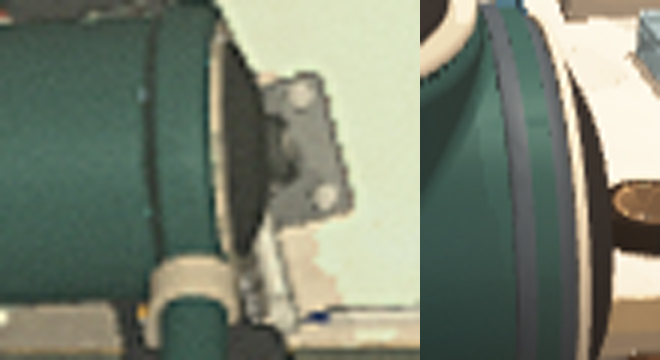

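```bash
python3 - <<'E'
from h import *
from cell import cams,manip
print(manip.state()["joint_pos"].round(3))
manip.move_linear(stand(0,.085,.068),rate=.08)
t=cams.capture("top"); np.savez("top2.npz",**t)
st=manip.state();print(st["contact_force"],st["tool_pos"],st["clock"],proj(t,st["tool_pos"]))
for p in (stand(0,.046,.078),stand(0,.024,.078),stand(0,-.018,.078),stand(0,-.042,.078)): print(proj(t,p).round(1))
cv2.imwrite("pics/z3.png",cv2.resize(t["image"][195:265,210:300],None,fx=7,fy=7,interpolation=cv2.INTER_CUBIC))
E
```

```text
[ 0.046 -0.084  2.256 -0.     0.969 -0.2  ]
[-0.12628322  0.090348    0.10969918] [0.40676811 0.10342486 0.06799456] 19.3083 [238.15976347 239.54196399]
[252.5 235.5]
[261.  233.3]
[277.2 228.9]
[286.4 226.4]
```

View pics/z3.png

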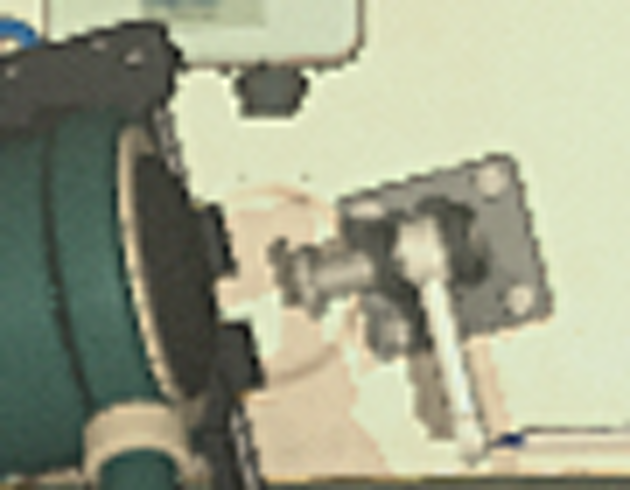

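The stand is unmoved, with the head still out at (252,235) and agreeing with my projection of (252.5,235.5). Two dark finger parts show to the left of it with a gap between them, so the head may have passed between the fingers. I'll check their depth and the gripper reading.

```bash
python3 - <<'E'
from h import *
from cell import manip
t=dict(np.load("top2.npz"))
P=cloud(t,236,250,222,252); g=np.zeros((30,14),int)
for p in P: g[int(p[4])-222,int(p[3])-236]=round(p[2]*1000)
for i,r in enumerate(g): print(222+i,r.tolist())
st=manip.state(); print(st["gripper_width"],st["tcp_rot"])
E
```

```text
222 [180, 1, -1, 0, 6, 2, -1, 1, 0, -2, 3, 0, 1, 4]
223 [438, -2, -4, 1, -2, -4, -6, -2, -4, 0, -1, 1, 3, 2]
224 [443, 186, 181, 191, 185, -1, 0, 2, -1, 1, -2, -2, 1, -2]
225 [446, 434, 188, 188, 186, 172, -1, 0, -3, 0, 1, 0, 0, 2]
226 [447, 438, 189, 187, 188, 173, 2, 3, 0, -3, 3, 1, 0, -2]
227 [449, 438, 429, 186, 187, 177, -1, -4, -3, -2, 2, -1, 2, -1]
228 [451, 441, 429, 187, 189, 182, 3, -4, 7, -1, -1, 2, 1, -2]
229 [450, 442, 433, 187, 192, 185, 171, 0, -1, -2, -1, 0, -2, 2]
230 [453, 446, 435, 186, 189, 185, 172, -1, 3, -1, 0, 4, 2, 1]
231 [0, 447, 438, 426, 187, 186, 179, 0, -1, -5, 1, 0, 4, 1]
232 [458, 447, 437, 428, 188, 189, 182, 0, -1, 1, -3, -1, 2, 3]
233 [460, 449, 438, 429, 187, 190, 185, 175, 0, -1, 0, 1, -1, 3]
234 [459, 453, 440, 430, 189, 184, 173, 2, 2, 0, -4, 1, 3, -2]
235 [459, 451, 446, 433, 170, -1, -1, 2, 1, 3, 7, 0, 0, 4]
236 [461, 457, 445, 435, 425, 4, -3, -1, -1, 0, 1, 1, 2, 3]
237 [462, 457, 448, 438, 429, -4, -1, 0, -2, -4, 3, 2, -1, 1]
238 [461, 459, 449, 436, 431, 1, 2, 0, 6, 3, 3, 1, -4, -2]
239 [462, 458, 453, 442, 433, -5, 1, 1, 0, -1, 1, -5, -3, 
[... 200 characters left out ...]
1]
243 [461, 454, 453, 447, 438, 189, 189, 187, 188, 180, -3, -1, -4, 4]
244 [460, 458, 451, 447, 0, 190, 189, 185, 187, 185, 3, 1, 3, -3]
245 [459, 455, 450, 446, 436, 189, 188, 187, 189, 185, 169, 4, 3, 4]
246 [457, 455, 452, 443, 185, 189, 188, 189, 189, 186, 177, -1, 2, 4]
247 [457, 452, 449, 442, 190, 247, 189, 187, 189, 186, 0, -2, -2, 0]
248 [459, 452, 446, 441, 255, 248, 186, 186, 189, 190, 181, 4, 3, -1]
249 [454, 451, 446, 435, 252, 254, 190, 188, 187, 186, 186, 170, -3, 0]
250 [453, 449, 446, 255, 254, 256, 243, 191, 188, 187, 185, 174, -3, -3]
251 [448, 445, 439, 255, 257, 253, 248, 187, 182, 179, 0, -2, 0, 1]
0.000234726412385629 [ 1.93206744e+00  2.47706745e+00 -1.77303326e-04]
```

```bash
python3 - <<'E'
from h import *
for n in("top0","top1","top2"):
    t=dict(np.load(n+".npz"))
    for (a,b,c,d) in((248,262,228,240),(274,290,222,234)):
        P=cloud(t,a,b,c,d); g=np.zeros((d-c,b-a),int)
        for p in P: g[int(p[4])-c,int(p[3])-a]=round(p[2]*1000)
        print(n,a,c); print("\n".join(" ".join("%3d"%x for x in r) for r in g))
E
```

```text
top0 248 228
  0   4  -3  -2   1   1   3  -2   3   4   2  14  16  12
  1  -1   1   1  -3   2   0   0   1  -1  -1  12   8   8
 -4  -1   0   0  -3  77   0  -1  -2   0  -2  10  12   9
  3  -2  -7   4  87  86  74  -2  -3   3  79   0  86  86
 -4   4  -1  -2  89  92  78  83  84  85  89  83  90  85
  3   1   1  -2  90  90  82  82  89  87  86  85  83  88
  3  -2  -1  -1  93  93  89  85  86  88  86  87  86  85
 -2   2  -5   0  89  87  92  86  89  87  86  84  87  86
 -1  -3  -2  -3  89  92  92  85  85  86  79  86  84  84
  4  -2   2   1   0  90  88  84  80  82  84   0  -1  11
 -2  -3   1   0   2  90  90  83  67  -1  -1   4  -1   8
  1  -1   1   3   3  83  87  83  75  -1   8   0  -1   2
top0 274 222
 10  11  15  13  14  16  14  15   8  14   7   0   4  -3   0  -4
 10   9  17   9   7  13  12  13  13  12   9   2   4   4   1   9
 78  79  65  10  10  10  13  14   7  13  14  -5  -1   1   0  -4
 85  89  82  12  17  11   7  11  14   9  13  -1  -1   0  -1  -2
 94  92  86  54   9  10  10  11  12  13   7   4  -4   2   1   1
 90  94  90  84  11  12  11  12  13  15  15  12  -3   0   3  -4
 90   0  96  86  1
[... 2597 characters left out ...]
   6   8  12   9  11  11  13  13  11  12   0   1  -4  -1   2
 79  85  62  12  10  12  14  10  10  12   7   2  -2   0   0   2
 84  87  79   9  10   0   9  14  14  11  10   2  -2  -1   0   2
 89  94  86  55  17  10  14  12  11  14  11   6   0   0  -2   1
 91  92  90  81  10   9  11  11   9  11  14  12   0   3  -3   0
 94  92  94  88  13  10   9  10   8  11  12  10  -3  -7  -2   2
 92  89  93  90  79  10  13  10  11  10  12  13  -4  -4  -2   0
 94  93  90  89  85  10  14  11  10  11  11  13   9   0   1   3
 92  94  94  88  80  11  10  11  15  10  12  12  11  -4  -1   2
 81  88  91  87  74  11  14  14  12  11  12  13  11   0  -3   2
 50  86  85  86  77  10  13  12  17  11  11   8  11  -5   1  -4
```

```bash
python3 - <<'E'
from h import *
from cell import manip
t=dict(np.load("top0.npz")); s=dict(np.load("side0.npz"))
p=np.array([.26494,-.62005,.2054]); M=R.from_rotvec([-3.0758,-.6295,.0005]).as_matrix(); print(M.round(2))
for q in(p,p+M[:,1]*.05,p-M[:,1]*.05,p-M[:,2]*.064): print(proj(t,q).round(1),proj(s,q).round(1))
a=cv2.resize(t["image"][260:360,520:640],None,fx=5,fy=5,interpolation=cv2.INTER_CUBIC)
b=cv2.resize(s["image"][100:170,590:640],None,fx=5,fy=5,interpolation=cv2.INTER_CUBIC)
o=np.zeros((500,850,3),np.uint8); o[:,:600]=a;o[:350,600:]=b; cv2.imwrite("pics/g.png",o[:,50:850])
c=manip.state()["clock"]; manip.set_gripper(0.0,20); st=manip.state(); print(st["clock"]-c,st["gripper_width"],st["grasp_force"])
E
```

```text
[[ 0.92  0.39 -0.  ]
 [ 0.39 -0.92  0.  ]
 [ 0.   -0.   -1.  ]]
[556.8 299.6] [647.4 191.8]
[577.2 290.2] [663.9 187.1]
[536.3 309. ] [629.9 196.8]
[573.2 303.7] [658.7 156.7]
0.21669999999999945 0.0007546797905637161 0.0
```

View pics/g.png

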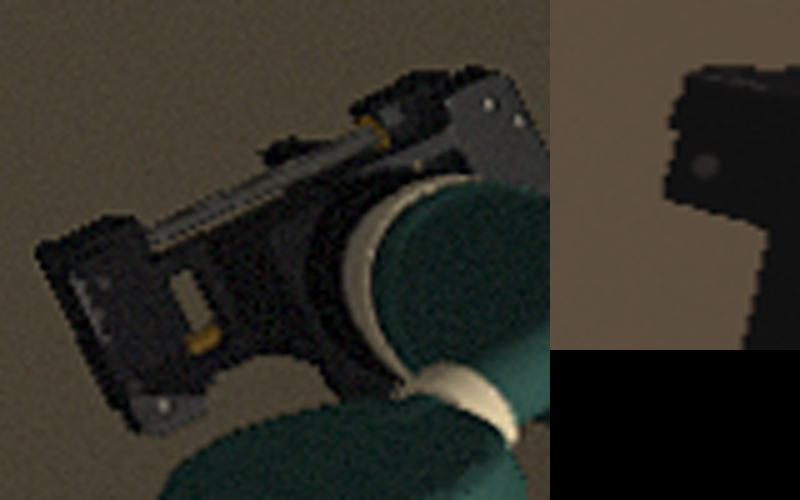

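Crop: the gripper is a rail type with two carriages. In the last top view the carriages were together with a small gap, so it was shut. I'll check whether their midline agrees with the reported TCP.

```bash
python3 - <<'E'
from h import *
from cell import manip
t=dict(np.load("top2.npz"))
for y in(.085,.06,.048): print(y,proj(t,stand(0,y,.187)).round(1))
P=cloud(t,205,252,190,275); q=P[(P[:,2]>.165)&(P[:,2]<.20)]
c,s=np.cos(YAW),np.sin(YAW); d=q[:,:2]-stand(0,.085,0)[:2]
X=c*d[:,0]+s*d[:,1]; Y=-s*d[:,0]+c*d[:,1]
h,_,_=np.histogram2d(X,Y,bins=[np.arange(-.11,.111,.005),np.arange(-.06,.061,.01)])
for i,r in enumerate(h.astype(int)): print(round(-107.5+5*i,1),r.tolist())
# anything low (fingers)
q=P[(P[:,2]>.05)&(P[:,2]<.165)]; d=q[:,:2]-stand(0,.085,0)[:2]
print(np.c_[(c*d[:,0]+s*d[:,1])*1e3,(-s*d[:,0]+c*d[:,1])*1e3,q[:,2]*1e3].round()[:40].tolist())
E
```

```text
0.085 [228.9 239.7]
0.06 [239.6 236.8]
0.048 [244.7 235.4]
-107.5 [0, 0, 0, 0, 0, 0, 0, 0, 0, 0, 0, 0]
-102.5 [0, 0, 0, 0, 0, 0, 0, 0, 0, 0, 0, 0]
-97.5 [0, 0, 0, 0, 0, 0, 0, 0, 0, 0, 0, 0]
-92.5 [0, 0, 0, 0, 0, 0, 0, 0, 0, 0, 0, 0]
-87.5 [0, 0, 0, 0, 0, 0, 0, 0, 0, 0, 0, 0]
-82.5 [0, 0, 2, 0, 0, 0, 0, 0, 0, 0, 0, 0]
-77.5 [0, 0, 0, 0, 0, 0, 0, 0, 0, 0, 0, 0]
-72.5 [0, 0, 0, 0, 0, 0, 0, 0, 0, 0, 0, 0]
-67.5 [0, 0, 0, 4, 0, 0, 0, 0, 0, 0, 0, 0]
-62.5 [0, 0, 0, 6, 1, 0, 0, 0, 0, 0, 0, 0]
-57.5 [0, 0, 0, 6, 1, 0, 0, 0, 0, 0, 0, 0]
-52.5 [0, 0, 0, 5, 2, 0, 0, 0, 0, 0, 0, 0]
-47.5 [0, 0, 0, 6, 1, 0, 0, 0, 0, 0, 0, 0]
-42.5 [0, 0, 0, 5, 2, 0, 0, 0, 0, 0, 0, 0]
-37.5 [0, 0, 0, 5, 0, 0, 0, 0, 0, 0, 0, 0]
-32.5 [0, 0, 4, 6, 0, 0, 0, 0, 0, 0, 0, 0]
-27.5 [0, 0, 3, 7, 0, 0, 0, 0, 0, 0, 0, 0]
-22.5 [0, 0, 5, 9, 0, 0, 0, 0, 0, 0, 0, 0]
-17.5 [0, 0, 4, 8, 0, 0, 0, 0, 0, 0, 0, 0]
-12.5 [0, 0, 5, 6, 0, 0, 0, 0, 0, 0, 0, 0]
-7.5 [0, 0, 0, 1, 0, 0, 0, 0, 0, 0, 0, 0]
-2.5 [0, 0, 0, 0, 0, 0, 0, 0, 0, 0, 0, 0]
2.5 [0, 0, 0, 1, 0, 0, 0, 0, 0, 0, 0, 0]
7.5 [0, 0, 5, 4, 0, 0, 0, 0, 0, 0, 0, 0]
12.5 [0, 0, 4
[... 985 characters left out ...]
5.0, 50.0], [130.0, -8.0, 52.0], [129.0, -11.0, 55.0], [129.0, -13.0, 51.0], [128.0, -16.0, 55.0], [127.0, -19.0, 58.0], [126.0, -21.0, 54.0], [125.0, -24.0, 57.0], [125.0, -26.0, 57.0], [124.0, -29.0, 58.0], [124.0, -31.0, 54.0], [123.0, -33.0, 53.0], [121.0, -37.0, 61.0], [122.0, -38.0, 54.0], [121.0, -43.0, 51.0], [120.0, -46.0, 52.0], [119.0, -48.0, 54.0], [118.0, -51.0, 54.0], [118.0, -53.0, 52.0], [117.0, -56.0, 52.0], [116.0, -61.0, 52.0], [136.0, 25.0, 52.0], [135.0, 22.0, 55.0], [135.0, 20.0, 51.0], [134.0, 15.0, 51.0], [133.0, 13.0, 50.0], [132.0, 10.0, 55.0], [131.0, 5.0, 52.0], [130.0, 3.0, 52.0], [130.0, 0.0, 51.0], [129.0, -2.0, 51.0], [128.0, -5.0, 52.0], [126.0, -13.0, 54.0]]
```

The gripper is centred on the axis and its carriages look shut, yet nothing touched. I'll retry with the closing axis along the push: a finger back then leads, and it makes contact whatever the true opening is.

```bash
python3 - <<'E'
from h import *
from cell import manip
s=manip.state; n=np.array([-np.sin(YAW),np.cos(YAW),0]); rot=down(YAW+np.radians(270))
manip.move_linear(stand(0,.118,.068),rate=.1)
manip.move_pose(stand(0,.118,.068),rot); manip.dwell(.15)
f0=np.mean([s()["contact_force"] for _ in range(3)],0); print(s()["clock"],s()["tool_pos"],f0)
y=.118; log=[]; hit=None
while y>.030:
    fine = hit is not None and hit-y>.013 or y<.046
    y-= .001 if fine else .004
    manip.move_linear(stand(0,y,.068),rate=.04)
    st=s(); f=(st["contact_force"]-f0); fn=f@n
    log.append((round(y*1e3,1),*f.round(1).tolist(),round(float(fn),1),round(st["gripper_width"]*1e3,1)))
    if fn>2.2 and hit is None: hit=y
    if fn>9: break
for l in log: print(l)
print(s()["clock"])
E
```

```text
21.5583 [0.39867619 0.13558063 0.06800054] [-1.44887597  1.29328878  0.08439294]
(114.0, 1.1, -1.5, -0.4, -1.7, 0.6)
(110.0, 1.6, -1.6, 0.4, -1.9, 0.2)
(106.0, 1.9, -1.3, -0.2, -1.8, 0.6)
(102.0, 1.7, -0.7, 0.4, -1.1, 0.5)
(98.0, 1.5, -1.7, -0.3, -2.0, 0.2)
(94.0, 1.0, -1.9, -0.9, -2.1, 0.6)
(90.0, 1.1, -1.2, 1.0, -1.5, 0.5)
(86.0, 1.8, -1.2, -1.1, -1.6, 0.6)
(82.0, 1.5, -1.3, -0.2, -1.6, 0.1)
(78.0, 1.5, -1.5, -0.1, -1.8, 0.5)
(74.0, 1.6, -2.2, -0.3, -2.5, 0.8)
(70.0, 1.1, -1.7, 0.4, -1.9, 0.4)
(66.0, 1.6, -1.2, -0.2, -1.5, 0.6)
(62.0, 1.2, -1.3, -0.3, -1.5, 0.5)
(58.0, 1.9, -1.5, 0.1, -2.0, 0.2)
(54.0, 1.3, -1.9, 0.0, -2.1, 0.2)
(50.0, 1.8, -1.3, -0.8, -1.7, 0.5)
(46.0, 2.7, -1.9, -0.2, -2.5, 0.4)
(45.0, 1.4, -0.6, -1.6, -1.0, 0.3)
(44.0, 1.1, -1.4, -0.4, -1.7, 0.7)
(43.0, 0.7, -1.3, 1.1, -1.4, 0.7)
(42.0, 2.2, -0.5, 0.5, -1.0, 0.3)
(41.0, 1.5, -1.1, 0.6, -1.4, 0.4)
(40.0, 2.2, -2.2, -0.3, -2.6, 0.5)
(39.0, 1.7, -1.4, -0.2, -1.7, 0.3)
(38.0, 2.0, -0.9, 0.1, -1.4, 0.6)
(37.0, 0.4, -1.9, 0.0, -1.9, 0.3)
(36.0, 0.4, -0.9, -0.1, -1.0, 0.7)
(35.0, 1.1, -1.1, 0.7, -1.4, 0.5)
(34.0, 1.5, -0.8, 0.4, -1.2, 0.6)
(33.0, 1.4, -1.3, 0.4, -1.6, 0.1)
(32.0, 1.2, -0.6, -0.1, -0.8, 0.4)
(31.0, 1.5, -1.6, 0.0, -1.9, 0.4)
(30.0, 0.5, -0.8, 0.4, -0.9, 0.5)
30.0583
```

```bash
python3 - <<'E'
from h import *
from cell import cams,manip
t=cams.capture("top"); np.savez("top3.npz",**t); s=cams.capture("side"); np.savez("side3.npz",**s)
P=cloud(t,274,290,222,236); g=np.zeros((14,16),int)
for p in P: g[int(p[4])-222,int(p[3])-274]=round(p[2]*1000)
print("\n".join(" ".join("%3d"%x for x in r) for r in g))
a=cv2.resize(t["image"][195:265,230:300],None,fx=6,fy=6,interpolation=cv2.INTER_CUBIC)
b=cv2.resize(s["image"][140:280,220:400],(378,294),interpolation=cv2.INTER_CUBIC)
o=np.zeros((420,798,3),np.uint8); o[:,:420]=a; o[:294,420:]=b
cv2.imwrite("pics/z4.png",o)
E
```

```text
10  14  13 207 204 206 210 207 206 206 208 207 205 208 206 207
 14  11  11   9 210 206 207 208 205 204 208 205 205 205 208 206
 79  80  64  14 207 207 209 206 204 206 205 206 207 208 207 212
 87  84  78  12 205 207 208 209 207 206 206 204 210 207 207 207
 87  89  82  55 208 205 207 208 209 210 205 207 207 209 206 207
 92  90  95  83  12 203 209 207 209 204 206 206 205 206 206 206
 91  92  93  87  12 208 204 207 207 206 206 206 204 205 208 206
 90  94  88  84  81 207 208 206 207 209 208 205 201 205 206 207
 94  90  90  84  82 205 202 208 207 204 207 209 207 208 207 207
 93  90  91  88  82   9 208 206 207 208 210 204 205 204 206 206
 81  90  88  91  71  13 209 208 210 205 209 208 206 210 203 206
 57  89  86  88  77  16 206 206 206 208 208 206 205 207 207 204
 58  86  83  83  78  54 208 208 207 205 207 208 206 209 204 209
196  59  55 205 207 208 206 207 205 206 205 207 209 206 206 203
```

View pics/z4.png

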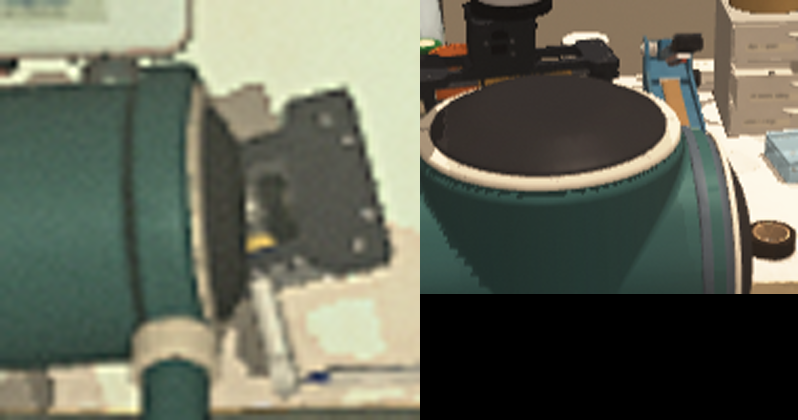

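Still no contact, though the stand is where I projected it. I need to see the fingers, so I'll move briefly into the side camera's view.

```bash
python3 - <<'E'
from h import *
from cell import cams,manip
manip.move_linear(stand(0,.05,.20),rate=.25)
manip.move_pose([.37,-.2,.2],down(YAW+np.radians(270)))
s=cams.capture("side"); np.savez("side4.npz",**s); t=cams.capture("top"); np.savez("top4.npz",**t)
st=manip.state(); p=st["tool_pos"]; print(st["clock"],p,st["gripper_width"],proj(s,p),proj(s,p+[0,0,.064]),proj(t,p))
u,v=proj(s,p).astype(int)
a=cv2.resize(s["image"][v-90:v+60,u-90:u+90],None,fx=3,fy=3,interpolation=cv2.INTER_CUBIC)
b=cv2.resize(t["image"][215:265,230:300],(240,171),interpolation=cv2.INTER_CUBIC)
o=np.zeros((450,780,3),np.uint8);o[:,:540]=a;o[:171,540:]=b; cv2.imwrite("pics/z5.png",o)
E
```

```text
32.0 [ 0.37022347 -0.19890007  0.19950757] 0.00047106449597544267 [395.47116176 177.16756132] [397.8174448  144.66791373] [363.16227554 253.93886167]
```

View pics/z5.png

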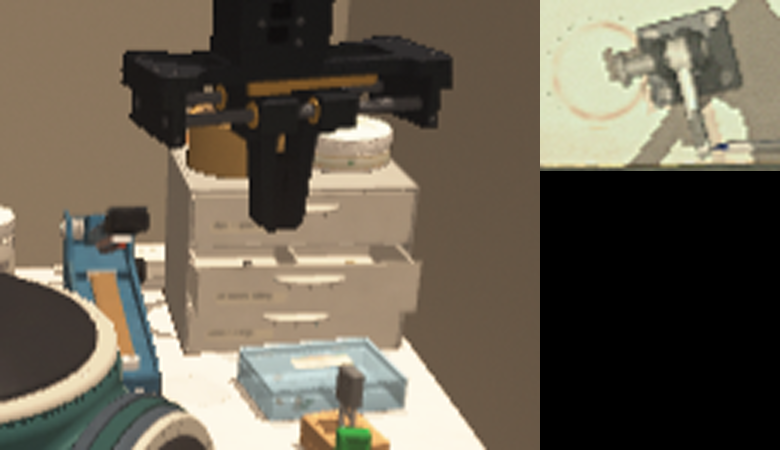

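The side view shows the fingers shut, with the tip at crop (277,228). The reported TCP projects to crop (270,270), so the real tip sits well above the reported TCP. I'll measure the offset.

```bash
python3 - <<'E'
from h import *
s=dict(np.load("side4.npz"));t=dict(np.load("top4.npz"))
u,v=395,177; u0,v0=u-90,v-90
P=cloud(s,u0+80,u0+105,v0+35,v0+80); q=P[(P[:,0]<.5)]
print("finger pts",len(q)); 
for vv in range(v0+44,v0+78,3):
    r=q[q[:,4]==vv]
    if len(r): print(vv,len(r),np.median(r[:,:3],0).round(4),"y",r[:,1].min().round(4),r[:,1].max().round(4),"x",r[:,0].min().round(4))
# check side calibration on tab & table
P=cloud(s,u0+110,u0+125,v0+118,v0+140); r=P[(P[:,2]>.05)&(P[:,0]<.52)]; print("tab side",len(r),np.median(r[:,:3],0).round(4),np.percentile(r[:,2],98))
print(proj(s,[.4825,-.2894,.077]),"crop tab top expected; seen approx",u0+350/3,v0+365/3)
P=cloud(s,u0+60,u0+75,v0+110,v0+118); print("table z",np.median(P[:,2]))
# top view: body symmetric centre
P=cloud(t,310,420,215,320)
for lo,hi in((.3,.36),):
    r=P[(P[:,2]>lo)&(P[:,2]<hi)]; print(len(r),cv2.minAreaRect((r[:,:2]*1000).astype(np.float32)) if len(r)>5 else "", np.percentile(r[:,2],[5,50,95]))
E
```

```text
finger pts 887
131 25 [ 0.335  -0.1869  0.2989] y -0.2148 -0.1712 x 0.328
134 20 [ 0.3628 -0.1986  0.2856] y -0.2158 -0.1782 x 0.3538
137 21 [ 0.3621 -0.1934  0.2802] y -0.2166 -0.1787 x 0.3534
140 23 [ 0.3623 -0.1965  0.2747] y -0.2173 -0.1793 x 0.3548
143 21 [ 0.3609 -0.1964  0.2693] y -0.2159 -0.1809 x 0.3559
146 21 [ 0.3606 -0.1965  0.2639] y -0.2161 -0.181 x 0.3546
149 20 [ 0.362  -0.1967  0.2576] y -0.2147 -0.1813 x 0.3535
152 20 [ 0.3614 -0.1971  0.2522] y -0.2152 -0.182 x 0.3563
155 18 [ 0.3609 -0.1975  0.2466] y -0.2137 -0.1823 x 0.3564
158 19 [ 0.3618 -0.1966  0.2404] y -0.2146 -0.1826 x 0.3539
161 16 [ 0.3605 -0.1981  0.2351] y -0.2127 -0.1858 x 0.3556
164 3 [ 0.3594 -0.1939  0.2298] y -0.1956 -0.1914 x 0.3573
tab side 109 [ 0.4771 -0.2886  0.0652] 0.07551063722597298
[421.52289756 209.41855167] crop tab top expected; seen approx 421.6666666666667 208.66666666666669
table z 0.012567849685924337
650 ((369.2388000488281, -197.48779296875), (66.15718841552734, 186.7224578857422), 14.15107536315918) [0.33384309 0.33794642 0.34061607]
```

The fingertips are really about 29 mm higher than `tool_pos` z reports. In x and y the reading agrees with the cameras, and the tab check shows the side calibration is good. I'll apply that z correction and push the pin.

```bash
echo 'DZ=.029  # real tip z = reported z + DZ (measured)' >> h.py
python3 - <<'E'
from h import *
from cell import manip,cams
s=manip.state; n=np.array([-np.sin(YAW),np.cos(YAW),0])
manip.move_pose(stand(0,.073,.13),down(YAW))
z=.065-DZ
manip.move_linear(stand(0,.073,z),rate=.15)
f0=s()["contact_force"]; y=.037
manip.move_linear(stand(0,y,z),rate=.06); log=[(y,(s()["contact_force"]-f0).round(1))]
while y>.027:
    y-=.0008; manip.move_linear(stand(0,y,z),rate=.03); st=s(); f=st["contact_force"]-f0
    ya=(st["tool_pos"]-stand(0,0,0))@n
    log.append((round(y*1e3,1),round(ya*1e3,2),f.round(1).tolist()))
    if f@n>9: break
for l in log: print(*l)
manip.move_linear(stand(0,y+.03,z),rate=.15)
t=cams.capture("top"); np.savez("top5.npz",**t); print(s()["clock"])
P=cloud(t,274,292,220,236); g=np.zeros((16,18),int)
for p in P: g[int(p[4])-220,int(p[3])-274]=round(p[2]*1000)
print("\n".join(" ".join("%3d"%x for x in r) for r in g))
E
```

```text
0.037 [-1.1  0.8 -0.3]
36.2 36.24 [-1.3, 0.9, -0.3]
35.4 35.7 [-1.9, 2.7, 0.0]
34.6 34.88 [-1.5, 3.7, -0.1]
33.8 33.85 [-3.3, 3.8, -1.3]
33.0 32.95 [-1.9, 2.7, -2.9]
32.2 32.91 [-3.4, 7.2, -3.0]
31.4 32.88 [-3.0, 10.1, -0.9]
36.8333
 10   8  12  16  15  15  13  11  12   8  -1  -5   0   1  -2   4   3   0
  8  10  11  14  13  16  13  16  11  11   1   1   0  -4   0  -1   0   2
 11  11   9  16  16  15  16  12  11   8   4  -3   3  -3   0  -5  -3   1
 13  14  10  13  13   9  11  11  14  12   9   3  -2  -3   1  -6  -1  -2
 77  87  65  12  12  19  15  11  13  13  78  81  -3  -3  -4   0  -2   1
 88  84  72  12  10  10  10  12  11  86  89  85  -6   5   1   2  -3   0
 90  91  85  82  83  80  82  84  82  85  87  88  82   1   2  -2  -1   0
 94  90  92  88  85  88  82  83  84  82   0  87  83   0   4  -3  -1  -5
 91  90  93  88  89  81  84  86  85  83  87  83  80   1  -1   3  -4  -2
 96  92  93  88  86  83  86  86  79  83  84  82  81  -5   0   0  -3   1
 92  89  96  86  83  82  82  83  14  10  78  12   4  -1  -4   6  -4  -2
 93  92  89  90  85  83  84   0  15  12  16   7  11  -2   0   1   2   0
 82  91  89  88  67  15  11  11  13  14   9  15   7   2  -3   0   3  -2
 56  89  91  90  78  11  13  12  13  14  15  10  10   0   0  -2   2  -1
 60  89  84  88  84  45  12  12  15   8  13  14  14   8   4  -1   4   3
 59  49  57  53  14  10  12   9  15   8  15  12  15  12  -4   2  -1   0
```

The pin is home: the hard stop came at TCP y = 32.9 mm against 33 expected, and the tip now shows out to u≈286. Next, the clip.

```bash
python3 - <<'E'
from h import *
from cell import manip,cams
s=manip.state; rot=down(YAW+np.radians(270)); T=np.array([.4825,-.2894,0])
p=s()["tool_pos"]; manip.move_linear([p[0],p[1],.15],rate=.3)
manip.move_pose(T+[0,0,.18],rot)
manip.set_gripper(.036)
manip.move_linear(T+[0,0,.051-DZ],rate=.2)
f0=s()["contact_force"]
manip.set_gripper(.0,35)
st=s(); print(st["clock"],st["tool_pos"],st["gripper_width"],st["grasp_force"],(st["contact_force"]-f0).round(1))
if .008<st["gripper_width"]<.016:
    manip.move_linear(T+[0,0,.095],rate=.15); c=cams.capture("side"); np.savez("side6.npz",**c)
    st=s(); print(st["clock"],st["gripper_width"],st["grasp_force"],st["tool_pos"])
    u,v=proj(c,st["tool_pos"]+[0,0,DZ]).astype(int); print(u,v)
    cv2.imwrite("pics/z6.png",cv2.resize(c["image"][v-40:v+60,u-50:u+50],None,fx=5,fy=5,interpolation=cv2.INTER_CUBIC))
E
```

```text
40.8833 [ 0.4834745  -0.29050338  0.02298647] 0.01161898144027292 34.99840088188648 [ 0.4 -2.8  0.3]
41.5667 0.011682563884032273 34.998685866594315 [ 0.48133621 -0.28848833  0.09344812]
423 191
```

View pics/z6.png

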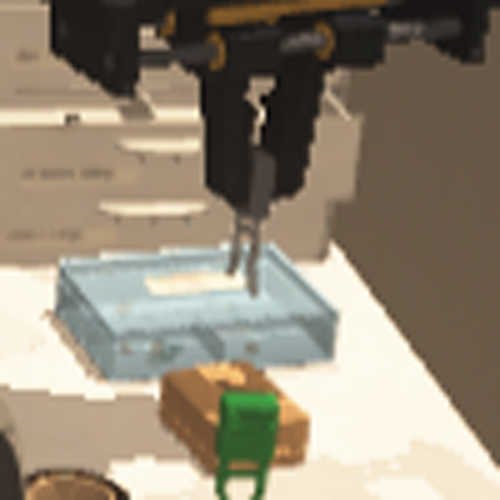

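The clip is held at 11.7 mm width and upright: fingers at (245,170), prongs below at (245,260), and the rack and green decoy are undisturbed. Now I'll place it by feel.

```bash
python3 - <<'E'
from h import *
from cell import manip
s=manip.state; rot=down(YAW+np.radians(270)); N=lambda z: stand(0,-.0295,z)
p=s()["tool_pos"]; manip.move_linear([p[0],p[1],.16],rate=.25)
manip.move_pose(N(.15),rot)
manip.move_linear(N(.098),rate=.1); manip.dwell(.15)
st=s(); f0=st["contact_force"]; print(st["clock"],st["tool_pos"],N(.098),st["gripper_width"])
z=.098; snap=False; pk=0; log=[]; why="end"
while z>.060:
    z-=.001; manip.move_linear(N(z),rate=.04); st=s(); f=st["contact_force"]-f0; fz=f[2]
    log.append((round(z*1e3),round((st["tool_pos"][2])*1e3,2),f.round(1).tolist()))
    pk=max(pk,fz)
    if pk>3.5 and fz<-1.5: snap=True
    if snap and fz>11: why="home"; break
    if not snap and fz>14: why="too hard"; break
    if np.hypot(f[0],f[1])>12: why="side"; break
    if st["clock"]>64: why="time"; break
for l in log: print(*l)
print(why,s()["clock"],s()["gripper_width"])
E
```

```text
43.8917 [ 0.43548476 -0.00755796  0.09892057] [ 0.43458664 -0.00741122  0.098     ] 0.011788204648035979
97 97.3 [0.2, 0.2, 0.4]
96 95.94 [0.3, -0.0, 0.4]
95 94.88 [-0.4, -0.2, 0.0]
94 93.88 [-0.8, 1.0, 0.5]
93 92.92 [0.5, 0.6, -0.2]
92 91.91 [-0.1, 0.2, 0.6]
91 90.91 [0.0, 0.9, -0.8]
90 89.9 [-0.4, 0.8, 0.1]
89 88.9 [1.0, -0.1, 0.2]
88 88.03 [0.4, 1.3, 1.0]
87 87.1 [1.0, 0.6, 0.3]
86 86.16 [2.1, 1.3, 0.4]
85 85.23 [2.8, 0.9, -0.1]
84 84.31 [2.7, 1.4, 0.0]
83 83.38 [4.8, 1.4, 3.3]
82 82.42 [3.5, 0.4, 4.6]
81 81.64 [3.6, 0.9, 6.6]
80 80.87 [3.0, 1.7, 7.9]
79 79.86 [3.3, 1.4, 7.3]
78 78.22 [5.1, 1.9, 3.9]
77 75.9 [7.7, 0.9, -4.2]
76 73.99 [8.9, 2.6, -9.3]
75 72.98 [8.9, 2.4, -9.8]
74 72.19 [9.1, 2.1, -7.8]
73 71.6 [7.6, 2.6, -4.6]
72 71.27 [7.0, 3.3, -1.3]
71 70.96 [4.2, 3.3, 4.8]
70 70.7 [2.8, 4.2, 8.9]
69 70.46 [0.3, 3.8, 13.7]
home 51.1417 0.011728222787002992
```

The force signature is right: +7.9 N peak, −9.8 N pull, then a steep rise to 13.7 N at home. I'll release, retreat and check.

```bash
python3 - <<'E'
from h import *
from cell import manip,cams
s=manip.state; N=lambda z: stand(0,-.0295,z)
manip.move_linear(N(.0702),rate=.04)
manip.set_gripper(.036)
manip.move_linear(N(.17),rate=.12)
manip.move_pose([.33,-.27,.2],down(YAW+np.radians(270)))
st=s(); print(st["clock"],st["gripper_width"],st["contact_force"])
t=cams.capture("top"); np.savez("top7.npz",**t); t0=dict(np.load("top0.npz"))
P=cloud(t,272,296,214,236); g=np.zeros((22,24),int)
for p in P: g[int(p[4])-214,int(p[3])-272]=round(p[2]*1000)
print("\n".join(" ".join("%3d"%x for x in r) for r in g))
a=cv2.resize(t["image"][205:265,230:300],None,fx=6,fy=6,interpolation=cv2.INTER_CUBIC)
b=cv2.resize(t["image"][140:260,270:420],(380,304),interpolation=cv2.INTER_CUBIC)
o=np.zeros((360,800,3),np.uint8);o[:,:420]=a;o[:304,420:]=b; cv2.imwrite("pics/z7.png",o)
E
```

```text
54.0083 0.035973959576500715 [-0.21872414  0.12932829 -0.03952309]
  3   0  -2  -1   0  -2   1   3   0  -5  -2  -2  -1  -2   1  -3  -2   0   2  -2   4  -1  -2   0
 -3  -1  -1   1   1   2  -1  -3   4   1   1   1  -3  -1  -4  -1   0   3  -5   3   1  -2  -1   3
 -1  -3  -1  -1  -3  -1  -4  -2   0   1  -4   0  -2   1   1  -2  -1   2   2  -2  -5   0  -1  -1
 -1  -3  -2  -2   2  -2   2   0   7  11   9  -5  -2  -1  -1  -2  -2   3   0   1  -1  -1  -5   1
  0  -1  -2  -4   8  11  12   9   7  11  13   6  -1   0   0  -5   0  -2   3   0  -4   2  -2  -1
 -3   7   8   9   9   9  15  14  18  10  13   6  -1  -3  -2  -3  -5  -1  -1   2  -1   2   0   2
 11  13  10  10  12  13  15  13  15  15  10  13  -1  -2  -5   0   0   0   0   3  -2   0   3   3
 11  11  11  13  14  18  13  19  14  13  12  12   5  -1  -1  -2   2  -5   1   3  -1   1  -4   4
 12  18  12   7  14  10  18 122  19  10  11  11   7   1   1   0   1  -2   1  -1   2  -3  -4  -3
 14  15   9  12  10 125 123 124 122 116   9  10  14  -3   1  -4  -3  -4  -3   2   0   0  -3   3
  8  15  82  83 125 127 122 126 125 121  14  11  81  82  -2  -3  -2   1  
[... 378 characters left out ...]
  -1   0  -3   1   1   2  -1
 91  87  91  91  92 122 127 123 124 127 120  84  83  83  81   2  -2   1   0  -1   0   0   1  -2
 91  85  94  94  91 120 128 124 122 128 124 102  78  11  10  -5   0  -4  -4   1   0  -1  -4  -1
 93  88  92  94  93  94 124 124 127 123 124  99  11  10   8   2  -3   1   4   3   1  -1  -1   0
 90  89  77  89  89  89  70 122 117 105  65  65  14   7  10  -1   4  -1  -2   0   2  -1  -2   3
 88  92  56  87  85  85  79  14  10  13  62  14  10  11  12  -1   0   1   0   1   3   1   2  -4
 87  87  58  88  86  81  81  53   9  15  14   9  14  10   9   9  -2   1   2   0   4   1   4  -1
 83  84  57  57  58  52  12  14  10  12  11  13  15   9  12  12   6  -2  -2   0  -3   4   2  -2
```

View pics/z7.png

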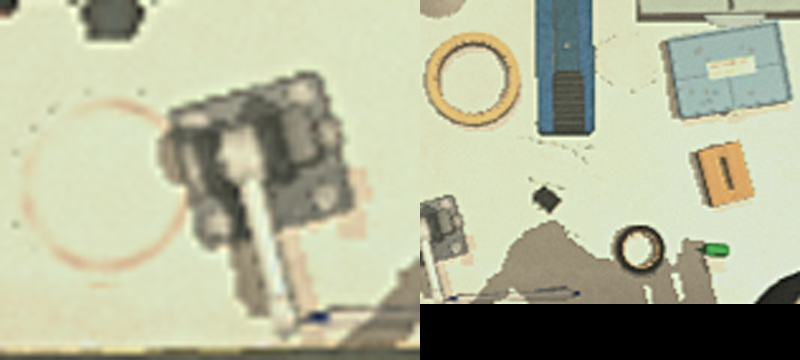

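The clip's tab stands upright over the neck, at crop (300,135). Its level top is at about 124.5 mm, which puts the seat at about 78.5 mm, on the pin axis. The head is against the lug, the rack is empty and the bystanders are where they were. Handing in.

```bash
python3 -c "
from cell import order
print(order.close_job())"
```

```text
the job is handed in; nothing more can be done
None
```

The job is handed in at about 54 s: the pin is fully home, and the clip is snapped on (7.9 N peak, 13.7 N at the seat), upright and released; the first two pin pushes missed because the fingertips sit about 29 mm higher than `tool_pos` z reports, which I measured with the side camera and corrected for.

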